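# Loosen the jig's knurled wheel two turns and push the spoon blank to its stop

### The job

With a fingertip on its knurled rim, roll the wheel on top of the carving jig two full turns anticlockwise (seen from above) so that its locking pin comes out of the wooden blank, and leave it there. Then push the blank along its channel, under the bridge, until it rests against the dark end stop. Only touch and push: do not lift the blank, and leave the bowl, the spoon and the wax jar where they are.

Things in the scene. Friction and masses are not known exactly. Their poses are not given: they have to be found in the camera images.
- jig: Holding jig fixed to the bench. Origin on the bench top under the wheel's axis; x across its channel, y along it, z up. Plywood base 150 (x) x 360 (y) x 10 mm; wooden guide rails along y, inner faces at x = +-37, outer at +-55, tops at z = 24 mm. The channel is open at its +y end. Nothing on the jig is higher than the wheel and its screw.
- bridge (a point): Point on the wheel's axis on top of the green steel bridge over the channel, 74 mm above the bench, same axes as the jig. Beam 142 (x) x 44 (y) x 12 mm, on two posts at x = +-64 mm. White marks at its +x and -x ends, beside the wheel's rim.
- stop_face (a point): Centre of the face of the dark wooden end stop that closes the channel's -y end: at the jig's y = -145 mm, 32 mm above the bench. The stop is 110 mm wide and its top is 42 mm above the bench.
- wheel (a joint): Angle of the knurled wheel, rad: 0 at the start (tight), growing anticlockwise seen from above; two full turns are 12.57; it could go on to four. Solid steel disc, 90 mm across over 24 ribs that stand 3 mm out of its 84 mm body, from 78 to 98 mm above the bench. It does not rise; friction 0.04 N m, it stays where it is left.
- wheel_top (a point): Centre of the wheel's flat top face, on its axis, 98 mm above the bench. Axes turn with the wheel; x runs along the red bar painted on the top from 19 to 41 mm off the axis, which points to the jig's +x (a white mark) at the start.
- screw_top (a point): Top of the brass screw, 12 mm in diameter, through the wheel's centre. It rises 4 mm for each turn: 4 mm above the wheel at the start, 12 mm after two turns. Its lower end is the locking pin, 6 mm deep in the blank's hole at the start.
- blank: Loose pine blank with a pencilled spoon, 70 (x) x 240 (y) x 30 (z) mm, 0.2 to 0.4 kg, in the channel, axes as the jig's, 2 mm play to each rail. Origin at the centre of its underside, 10 mm above the bench, at the start 20 mm to the jig's +y of the wheel's axis. The pin in its 18 mm hole holds it until about 1.5 turns; then it slides 45 mm to the jig's -y to the stop.
- blank_push (a point): Centre of the blank's +y end face (the end to push on), 22 mm above its underside, 32 mm above the bench; the face stands 16 mm above the rails.
- blank_lead (a point): Centre of the blank's -y end face (the end that meets the stop), 22 mm above its underside.
- bowl: Bystander: wooden bowl, 110 mm across, 45 mm high, beyond the jig. Origin under its centre.
- spoon: Bystander: wooden spoon lying beyond the jig. Its x runs from the handle to the bowl.
- wax: Bystander: amber jar of wax with a brass lid, 60 mm in diameter, 55 mm high, on the robot's side of the jig. Origin under its centre.
Mind the look-alikes: they are no part of the job. Leave any turquoise look-alike of the blank alone.

How it is judged:
By the outcome, as a careful person would: the job done as asked, in the order asked, and still so for the second after the job is handed in, with the robot touching nothing.
It also fails if it takes over 72 s, if anything falls off the work surface, if the arm or the gripper's body presses on something with over 40 N, if the wrist force passes 120 N, or if a joint passes its speed limit or range.

### The arm

A 7-joint arm with a two-finger parallel gripper is mounted at the origin on the work surface. World frame = base frame: x ahead of the robot, y to its left, z up, the work surface at z = 0. Lengths are in m, angles in rad, forces in N, time in s.
With the tool pointing down it reaches from about 0.4 to 0.85 m from the base axis. Payload 4.5 kg.
Tool frame: the origin (TCP) lies on the centre line of the jaws, within the pads' length; the fingertips stand r.tips_ahead ahead of it and the grasp point (between the pads) is the TCP (r.tips_ahead is the distance from the TCP to the fingertips, in m); z points along the fingers, y is the direction in which the jaws open and shut (so a half turn about z gives the same grasp; the last joint's range is limited). The gripper opens to 88 mm and grips with 3 to 60 N. Pads are 18 mm wide; open, the fingers measure 123 mm over their backs; the gripper's body (75 mm by 187 mm) begins 45 mm behind the grasp point.
Start: joints at [1.237, 0.689, -0.195, 1.565, 0.157, 0.902, -0.215], TCP at [0.225, -0.583, 0.258] pointing down, gripper open.
Joint ranges: [-3.01, 3.01], [-0.46, 2.08], [-1.47, 1.51], [0.13, 2.56], [-1, 4.14], [0.04, 2.09], [-2.66, 2.66]. Speed limits (rad/s): [2.57, 2.57, 3.14, 3.14, 3.14, 3.14, 3.14].

### API

Orientations are given as a unit quaternion [x, y, z, w].
In Python, from plant import r gives the robot as it stands.
- The arm moves only by the shell command python3 -m inch 'ROWS' [FORCE]. ROWS is JSON, a list of rows, each a list of 5 numbers: the shift along the world's x, y, z in units of 25 mm (1.0 is 25 mm), then the turn about the world's z in units of 6 degrees (1.0 is 6 degrees), then the finger opening in mm, from 0 to 88.1. A call has 1 to 5 rows; each row shifts and turns the commanded pose from where the row before left it; what a row does not reach is not made up. A row lasts 1/10 s, in which the tool goes at most 50 mm and 8.59 degrees, less where a joint would pass 70% of its speed; a pose out of reach is approached as far as the arm can. A call is refused whole if a number of a shift passes 1 or a number of a turn 1, either way. A call with a gripper value outside its range is refused whole. The fingers move at their own pace and stop on an object; FORCE is the grip in N (left out, the last holds). Time passes only in rows, so rows that do not move let the fingers close. It gives the time, the measured TCP pose, the force and the opening at its end, in the units of the state.
- r.get_state(): the state, without advancing time (a new reading comes with each control period).
- r.snapshot(name): name is "side" or "top"; returns a dict with "pixels" (480x640x3 uint8, red, green, blue), "range_z" (480x640 float32, m along the optical axis (not along the pixel's ray), 0 where there is no reading), "K" (3x3 intrinsics, pixels), "k1" (the pictures are not rectified: a ray, as slopes to the right and down, at radius r is drawn at 1 + k1 r^2 times it, then the intrinsics apply), "position" and "attitude" of the camera in the world. Camera axes: x right, y up, looking along -z (the intrinsics and any distortion apply to the point x, -y, -z); pixel columns grow to the right and rows downward; lengths in m; the calibration is good to about 2 mm. A picture is of the moment at which its call begins.
- r.finish_job(): hands the job in, once; it reports no verdict.
The state is a dict: "clock": time; "q": joint angles; "qd": joint speeds; "joint_torque": joint torques, N m; "tool_pos": TCP position; "eef_rot": TCP orientation; "contact_force": force on the tool from outside, world axes, zero at the start; "moment": the same for the moment, N m; "opening": opening from 0.0 (shut) to 1.0 (fully open).
Only numpy, scipy, OpenCV 4.12 (cv2) and the standard library are available. Lean on these libraries where they do the work, as an engineer would, in place of code of your own. Each camera call takes 0.05 s, during which the arm holds its last target. There are 200 camera calls.

## Working session

There is one attempt and no reset: what is moved stays moved. The work goes in short steps, Python scripts to look and compute and a shell command to move; the robot and the scene stay as the last step left them, time stands still between calls to the robot, and variables do not carry over. Pictures are saved under pics/ and viewed, about 8 in all and at most 12, crops included, and the job is handed in when it is done.

```bash
ls; mkdir -p pics; cat > h.py <<'E'
import numpy as np,cv2
from plant import r
from scipy.spatial.transform import Rotation as R
def snap(n):
    s=r.snapshot(n); return s
def Rm(s):
    a=np.array(s['attitude'],float)
    return a if a.shape==(3,3) else R.from_quat(a).as_matrix()
def cloud(s):
    K=np.array(s['K']);h,w=s['range_z'].shape
    u,v=np.meshgrid(np.arange(w),np.arange(h))
    d=np.stack([(u-K[0,2])/K[0,0],(v-K[1,2])/K[1,1]],-1)
    k=s['k1'];x=d.copy()
    for _ in range(8): x=d/(1+k*(x**2).sum(-1,keepdims=True))
    z=s['range_z'][...,None]
    p=np.concatenate([x*z,z],-1)*[1,-1,-1]
    P=p@Rm(s).T+np.array(s['position']); P[s['range_z']==0]=np.nan
    return P
def proj(s,P):
    K=np.array(s['K']);c=(np.atleast_2d(P)-s['position'])@Rm(s)*[1,-1,-1]
    x=c[:,:2]/c[:,2:]; x=x*(1+s['k1']*(x**2).sum(1,keepdims=True))
    return x*[K[0,0],K[1,1]]+[K[0,2],K[1,2]]
def save(s,n,crop=None,sc=1):
    im=s['pixels'][...,::-1]
    if crop: a,b,c,d=crop; im=im[b:d,a:c]
    cv2.imwrite('pics/'+n,cv2.resize(im,None,fx=sc,fy=sc,interpolation=cv2.INTER_CUBIC))
E
python3 - <<'E'
from h import *
for n in('top','side'):
    s=snap(n);save(s,n+'0.png');print(n,s['position'],s['attitude'],s['k1'],s['K'])
    np.savez('/tmp/'+n+'.npz',**s)
print(r.get_state(),r.tips_ahead)
E
```

```text
pics
top [0.42256623 0.08323618 1.09647403] [-0.02510155  0.02883093  0.71039971 -0.70275952] -0.13095266802860658 [[555.44296701   0.         311.78178045]
 [  0.         555.44296701 236.29778396]
 [  0.           0.           1.        ]]
side [0.34403693 0.67559778 0.56882738] [-0.05824432  0.44172036  0.88798635 -0.11389013] -0.11148624787921667 [[447.11627317   0.         317.87445778]
 [  0.         447.11627317 237.98083894]
 [  0.           0.           1.        ]]
{'clock': 0.1, 'q': array([ 1.23679513,  0.68987868, -0.19453293,  1.56623497,  0.15733285,
        0.90253555, -0.21512082]), 'qd': array([ 0.00073398, -0.00232446,  0.00187545, -0.00352288, -0.0013125 ,
        0.00023096, -0.00055983]), 'joint_torque': array([-2.95160884e-03, -5.28498352e+01, -1.27090998e+00, -1.53835434e+01,
       -5.23902441e-02,  2.03213742e-03,  2.98210659e-05]), 'tool_pos': array([ 0.22449089, -0.58270943,  0.25700528]), 'eef_rot': array([ 9.83129761e-01,  1.82907581e-01, -2.23014029e-04, -8.00097290e-04]), 'contact_force': array([0.5782979 , 0.25303315, 0.88739654]), 'moment': array([-0.03131377, -0.05561435,  0.01885517]), 'opening': 0.995587513049997} 0.019
```

View pics/top0.png

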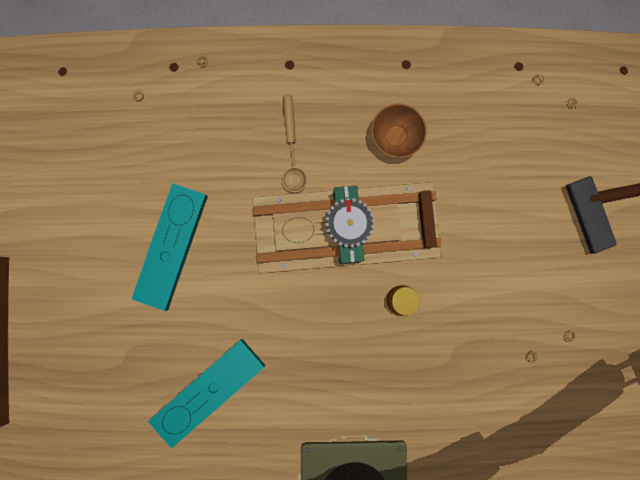

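View pics/side0.png

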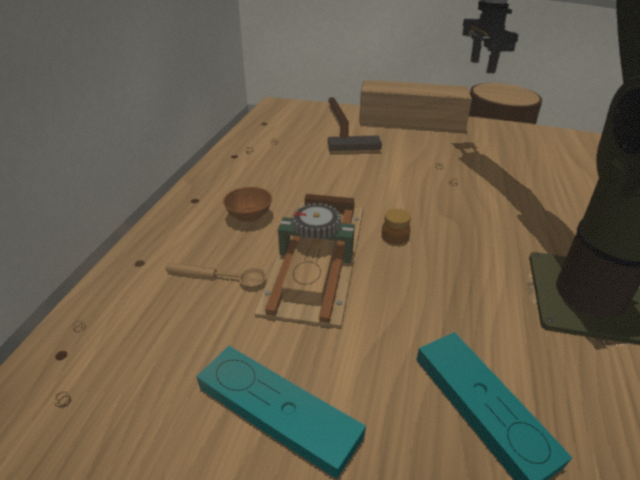

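The picture shows the pine blank in the jig's channel at top-view pixel (298,230), under the wheel at (350,222). The stop is at (428,220), the wax jar at (403,300), the bowl at (398,131) and the spoon at (293,180). Possible look-alikes for the blank are the turquoise pieces at (170,247) and (207,393). I choose the pine one in the jig. Next I fit the jig's pose.

```bash
python3 - <<'E'
from h import *
import scipy.optimize as so
s=dict(np.load('/tmp/top.npz'));P=cloud(s)
print('bench z',np.nanmedian(P[300:330,500:560,2]), P[222,340],P[222,350])
def fitc(X):
    f=lambda p:np.hypot(X[:,0]-p[0],X[:,1]-p[1])-p[2]
    q=so.least_squares(f,[*X.mean(0),.04],loss='soft_l1',f_scale=.001);return q.x
sub=P[190:255,315:385].reshape(-1,3)
m=sub[(sub[:,2]>.09)&(sub[:,2]<.104)]
h=cv2.convexHull(m[:,:2].astype(np.float32))[:,0]
print('wheel n',len(m),fitc(h),'z',np.median(m[:,2]), m.mean(0))
# gray disc colour: bright
im=s['pixels'].astype(int);hsv=cv2.cvtColor(s['pixels'],cv2.COLOR_RGB2HSV)
disc=(hsv[...,1]<40)&(hsv[...,2]>130);mm=np.zeros_like(disc);mm[195:250,320:380]=disc[195:250,320:380]
Q=P[mm];h=cv2.convexHull(Q[:,:2].astype(np.float32))[:,0];print('disc',fitc(h))
red=(hsv[...,1]>170)&(hsv[...,2]>130)&((hsv[...,0]<8)|(hsv[...,0]>172));rr=np.zeros_like(red);rr[195:250,320:380]=red[195:250,320:380]
print('red',P[rr].mean(0),rr.sum())
# rails
for a,b in(((194,218),(255,325)),((238,265),(258,330)),((183,207),(375,418)),((232,256),(375,418))):
    pp=P[a[0]:a[1],b[0]:b[1]].reshape(-1,3);hh=hsv[a[0]:a[1],b[0]:b[1]].reshape(-1,3)
    k=(abs(pp[:,2]-.024)<.005)&(hh[:,1]>125)
    X=pp[k][:,:2]; l=cv2.fitLine(X.astype(np.float32),cv2.DIST_HUBER,0,.001,.001).ravel()
    print('rail',k.sum(),l,np.degrees(np.arctan2(l[1],l[0])),np.median(pp[k][:,2]))
for n,(u,v) in dict(jar=(403,300),stop=(428,220),blank=(300,228),bl2=(270,230),bowl=(398,133)).items():print(n,P[v,u])
# stop box
pp=P[180:260,410:445].reshape(-1,3);k=pp[(pp[:,2]>.037)&(pp[:,2]<.05)]
print('stop',cv2.minAreaRect(k[:,:2].astype(np.float32)))
print(R.from_quat(r.get_state()['eef_rot']).as_matrix().round(3))
save(s,'jig.png',(240,170,450,290),3.8)
E
```

```text
bench z 0.0012994874968463854 [0.52434509 0.0261936  0.09693842] [0.52312623 0.00883919 0.10713017]
wheel n 1787 [0.52316103 0.00938563 0.04455244] z 0.09959664435489768 [0.52277314 0.00960612 0.09951102]
disc [0.52556337 0.00948309 0.04430762]
red [0.55532678 0.01104904 0.0997991 ] 33
rail 632 [ 0.07837435 -0.996924    0.5606919   0.12048545] -85.50487 0.025049860993353157
rail 657 [ 0.07710968 -0.9970226   0.46952376  0.11234616] -85.577545 0.025182839846363825
rail 384 [ 0.07975166 -0.9968148   0.5765964  -0.08817911] -85.425705 0.025037185752138424
rail 385 [ 0.07385861 -0.99726874  0.48451623 -0.08604126] -85.76435 0.025146598030856726
jar [ 0.3806266  -0.09196787  0.0579008 ]
stop [ 0.53197514 -0.14602304  0.04390675]
blank [0.5195536  0.09956212 0.03857147]
bl2 [0.51871257 0.15885724 0.01168225]
bowl [ 0.712928   -0.09908506  0.00542183]
stop ((0.535006582736969, -0.14610981941223145), (0.11058001965284348, 0.021477337926626205), 4.385682106018066)
[[ 0.933  0.36  -0.001]
 [ 0.36  -0.933  0.001]
 [-0.    -0.002 -1.   ]]
```

View pics/jig.png

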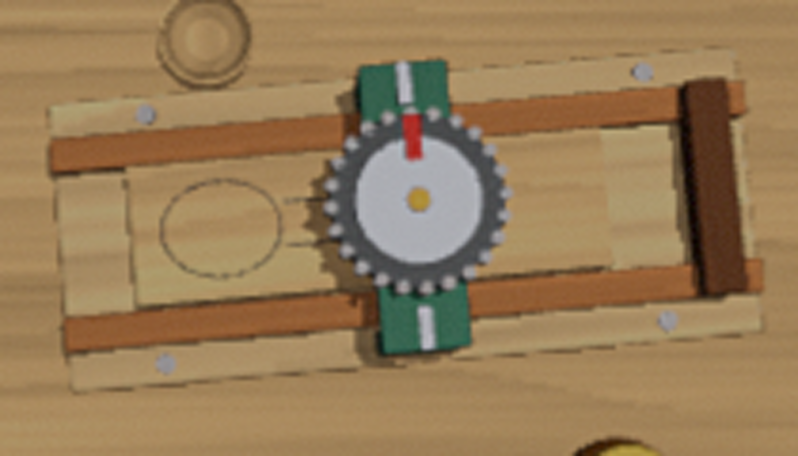

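The crop confirms the pine blank lies in the channel, with its free end at crop x≈130 and the stop at x≈710. The red bar points up, to jig +x. The jig origin is (0.523, 0.009) with yaw 4.4°. Now I move there with the jaws shut and their axis along jig x.

```bash
A='[0.46,0.98,0,0.49,0]'
python3 -m inch '[[0.46,0.98,0,0.49,0],[0.46,0.98,0,0.49,0],[0.46,0.98,0,0.49,0],[0.46,0.98,0,0.49,0],[0.46,0.98,0,0.49,0]]' 20
python3 -m inch '[[0.46,0.98,0,0.49,0],[0.46,0.98,0,0.49,0],[0.46,0.98,0,0.49,0],[0.46,0.98,0,0.49,0],[0.46,0.98,0,0.49,0]]'
```

```text
clock: 0.6
tool_pos: [0.2824, -0.4595, 0.2575]
eef_rot: [0.951, 0.308, -0.0, -0.0]
contact_force: [0.1, 0.4, 1.0]
opening: 0.575
clock: 1.1
tool_pos: [0.3399, -0.3371, 0.2575]
eef_rot: [0.904, 0.427, -0.0, -0.0]
contact_force: [0.9, -0.3, 0.7]
opening: 0.118
```

```bash
python3 -m inch '[[0.46,0.98,0,0.49,0],[0.46,0.98,0,0.49,0],[0.46,0.98,0,0.49,0],[0.46,0.98,0,0.49,0],[0.46,0.98,0,0.49,0]]'
python3 -m inch '[[0.46,0.98,0,0.49,0],[0.46,0.98,0,0.49,0],[0.46,0.98,0,0.49,0],[0.46,0.98,0,0.49,0],[0.46,0.98,0,0.49,0]]'
python3 -m inch '[[0.46,0.98,0,0.49,0],[0.46,0.98,0,0.49,0],[0.46,0.98,0,0.49,0],[0.46,0.98,0,0.49,0],[0.46,0.98,0,0.49,0]]'
python3 -m inch '[[0.46,0.94,0,0,0],[0.46,0.94,0,0,0],[0,0,-1,0,0],[0,0,-1,0,0],[0,0,-1,0,0]]'
```

```text
clock: 1.6
tool_pos: [0.3974, -0.2147, 0.2576]
eef_rot: [0.842, 0.539, -0.0, -0.0]
contact_force: [-0.3, 0.3, -0.2]
opening: 0.005
clock: 2.1
tool_pos: [0.4549, -0.0922, 0.2576]
eef_rot: [0.766, 0.643, -0.0, -0.0]
contact_force: [1.2, 0.1, 0.1]
opening: 0.002
clock: 2.6
tool_pos: [0.5124, 0.0302, 0.2575]
eef_rot: [0.678, 0.735, -0.0, -0.0]
contact_force: [-0.4, -0.9, 0.1]
opening: 0.009
clock: 3.1
tool_pos: [0.5351, 0.0764, 0.1817]
eef_rot: [0.678, 0.735, -0.0, -0.0]
contact_force: [0.6, -0.4, 0.7]
opening: 0.006
```

```bash
cat >> h.py <<'E'
C=np.array([.5232,.0094]);YAW=np.radians(4.45)
J=np.array([[np.cos(YAW),-np.sin(YAW)],[np.sin(YAW),np.cos(YAW)]])
def tojig(p): return J.T@(np.array(p)[:2]-C)*1e3
def fl(a,b): return lambda: None
def rows(start,pts): # jig mm pts, units out
    d=np.diff(np.vstack([start,pts]),axis=0)@J.T/25; return d.round(2)
E
python3 - <<'E'
from h import *
st=r.get_state();print(st['tool_pos'],tojig(st['tool_pos']),st['eef_rot'],st['opening'],st['contact_force'])
x=R.from_quat(st['eef_rot']).as_matrix()[:,1];print('tool y yaw',np.degrees(np.arctan2(x[1],x[0])))
rho=43.5;a,b=17.5,9
def arc(q): 
    t=np.radians(90*q+np.arange(1,6)*18);sx,sy=[(1,1),(-1,1),(-1,-1),(1,-1)][q]
    return np.c_[rho*np.cos(t)+sx*a,rho*np.sin(t)+sy*b]
p=np.array([a,rho+b])
seq=[('flat+y',[[0,rho+b],[-a,rho+b]]),('arc1',arc(1)),('flat-x',[[-a-rho,-b]]),('arc2',arc(2)),('flat-y',[[0,-rho-b],[a,-rho-b]]),('arc3',arc(3)),('flat+x',[[a+rho,b]]),('arc0',arc(0))]
for n,q in seq:
    q=np.array(q);print(n,q.round(1)[-1],rows(p,q).tolist());p=q[-1]
E
```

```text
[0.53514036 0.07638346 0.18166123] [17.10154809 65.85508742] [ 6.78192796e-01  7.34884023e-01 -6.45511817e-05 -1.91619078e-05] 0.005521912427890584 [ 0.62658614 -0.3788231   0.74151331]
tool y yaw 4.594834267748556
flat+y [-17.5  52.5] [[-0.7, -0.05], [-0.7, -0.05]]
arc1 [-61.   9.] [[-0.53, -0.13], [-0.46, -0.28], [-0.35, -0.41], [-0.21, -0.5], [-0.04, -0.54]]
flat-x [-61.  -9.] [[0.06, -0.72]]
arc2 [-17.5 -52.5] [[0.13, -0.53], [0.28, -0.46], [0.41, -0.35], [0.5, -0.21], [0.54, -0.04]]
flat-y [ 17.5 -52.5] [[0.7, 0.05], [0.7, 0.05]]
arc3 [61. -9.] [[0.53, 0.13], [0.46, 0.28], [0.35, 0.41], [0.21, 0.5], [0.04, 0.54]]
flat+x [61.  9.] [[-0.06, 0.72]]
arc0 [17.5 52.5] [[-0.13, 0.53], [-0.28, 0.46], [-0.41, 0.35], [-0.5, 0.21], [-0.54, 0.04]]
```

```bash
python3 -m inch '[[0,0,-1,0,0],[0,0,-1,0,0],[0,0,-1,0,0],[0,0,-0.1,0,0]]'
python3 -m inch '[[0.03,-0.4,0,0,0],[0,-0.04,0,0,0]]'
python3 -m inch '[[0,-0.04,0,0,0],[0,0,0,0,0]]'
python3 -m inch '[[0,-0.04,0,0,0],[0,0,0,0,0]]'
```

```text
clock: 3.5
tool_pos: [0.5333, 0.0757, 0.1026]
eef_rot: [0.678, 0.735, -0.002, -0.001]
contact_force: [-0.7, -0.3, -0.0]
opening: 0.004
clock: 3.7
tool_pos: [0.5365, 0.0637, 0.106]
eef_rot: [0.679, 0.734, 0.0, 0.001]
contact_force: [-1.6, 0.2, -1.3]
opening: 0.007
clock: 3.9
tool_pos: [0.5365, 0.064, 0.1062]
eef_rot: [0.679, 0.735, 0.001, 0.0]
contact_force: [0.7, -0.5, -0.7]
opening: 0.003
clock: 4.1
tool_pos: [0.5364, 0.0638, 0.1058]
eef_rot: [0.678, 0.735, 0.001, 0.0]
contact_force: [0.1, 1.5, 1.6]
opening: 0.002
```

```bash
python3 -m inch '[[0,-0.04,0,0,0],[-0.35,-0.03,0,0,0],[-0.35,-0.03,0,0,0],[-0.35,-0.03,0,0,0],[-0.35,-0.03,0,0,0]]'
python3 - <<'E'
from h import *
st=r.get_state();print(st['tool_pos'],tojig(st['tool_pos']),st['contact_force'])
s=snap('side');save(s,'s1.png',(240,150,400,270),5)
E
```

```text
clock: 4.6
tool_pos: [0.5001, 0.061, 0.1055]
eef_rot: [0.677, 0.736, 0.001, -0.001]
contact_force: [-0.1, 3.0, 1.0]
opening: 0.005
[0.50009031 0.06098002 0.10545722] [-19.03798006  53.21758867] [-0.10277329  3.0447837   0.97469388]
```

View pics/s1.png

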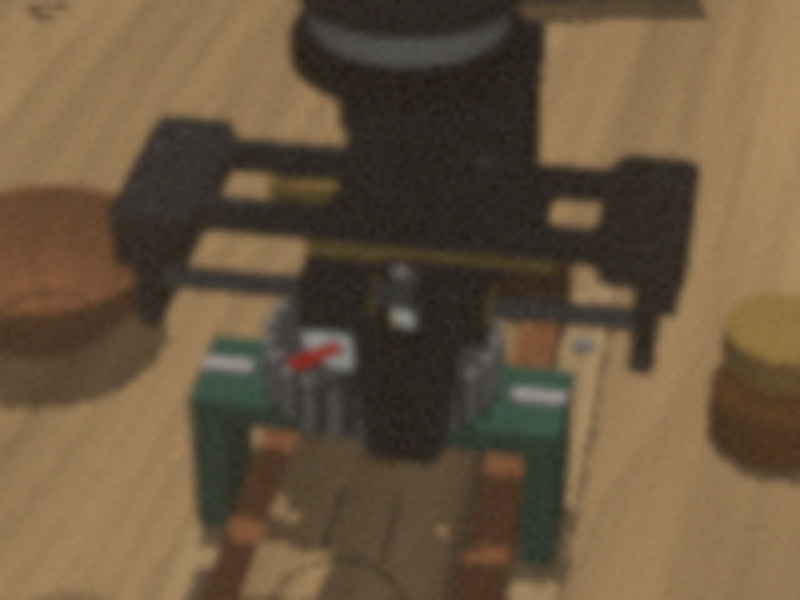

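The fingertip is against the near rim, at crop pixel (400,440). The red bar at (315,355) has swung anticlockwise from the white mark at (230,362), so the wheel rolls without slip. I continue around.

```bash
python3 -m inch '[[-0.53,-0.13,0,0,0],[-0.46,-0.28,0,0,0],[-0.35,-0.41,0,0,0],[-0.21,-0.5,0,0,0],[-0.04,-0.54,0,0,0]]'
python3 - <<'E'
from h import *
st=r.get_state();print(tojig(st['tool_pos']),st['contact_force'],st['moment'])
s=snap('top');save(s,'t1.png',(290,160,410,270),5)
E
```

```text
clock: 5.15
tool_pos: [0.4602, 0.0109, 0.1052]
eef_rot: [0.678, 0.735, -0.001, 0.0]
contact_force: [0.5, 0.7, 0.3]
opening: 0.006
[-62.67116321   6.41361803] [0.53975194 0.74201622 0.30310052] [-0.05215338 -0.13198319 -0.05683801]
```

View pics/t1.png

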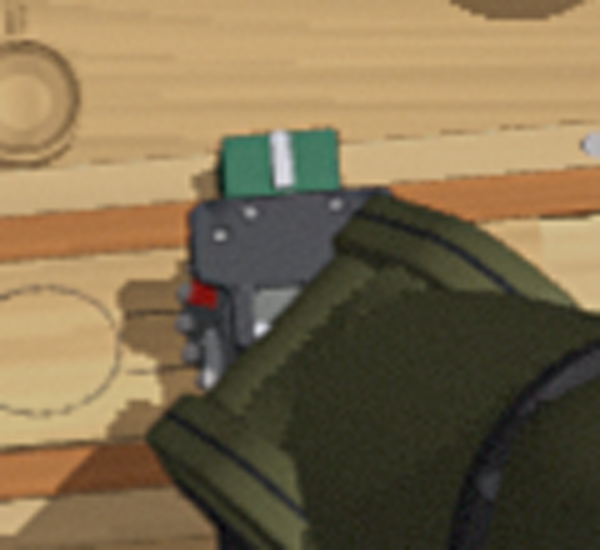

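The bar is now at crop pixel (203,293), about 80°. It slipped on the arc because the press was too light. I press about 2 mm deeper and re-reference each segment from the measured pose.

```bash
cat >> h.py <<'E'
a,b=17.5,9
def arc(q,rho):
    t=np.radians(90*q+np.arange(1,6)*18);sx,sy=[(1,1),(-1,1),(-1,-1),(1,-1)][q]
    return np.c_[rho*np.cos(t)+sx*a,rho*np.sin(t)+sy*b]
def corner(q,rho): # start of arc q
    t=np.radians(90*q);sx,sy=[(1,1),(-1,1),(-1,-1),(1,-1)][q]
    return np.array([[rho*np.cos(t)+sx*a,rho*np.sin(t)+sy*b]])
E
python3 - <<'E'
from h import *
p=tojig(r.get_state()['tool_pos'])
rho=41.5
print(rows(p,np.array([[-59,5],[-59,-9]])).tolist())
p=np.array([-59,-9])
for q,n in((2,2),(3,1),(0,2),(1,1)):
    A=arc(q,rho);print('arc',q,rows(corner(q,rho),A).tolist());c=corner((q+1)%4,rho)
    print('flat',rows(A[-1],c).tolist(), c)
E
```

```text
[[0.15, 0.08], [0.04, -0.56]]
arc 2 [[0.12, -0.51], [0.27, -0.44], [0.39, -0.34], [0.48, -0.2], [0.52, -0.04]]
flat [[1.4, 0.11]] [[ 17.5 -50.5]]
arc 3 [[0.51, 0.12], [0.44, 0.27], [0.34, 0.39], [0.2, 0.48], [0.04, 0.52]]
flat [[-0.06, 0.72]] [[59.  9.]]
arc 0 [[-0.12, 0.51], [-0.27, 0.44], [-0.39, 0.34], [-0.48, 0.2], [-0.52, 0.04]]
flat [[-1.4, -0.11]] [[-17.5  50.5]]
arc 1 [[-0.51, -0.12], [-0.44, -0.27], [-0.34, -0.39], [-0.2, -0.48], [-0.04, -0.52]]
flat [[0.06, -0.72]] [[-59.  -9.]]
```

```bash
cat >> h.py <<'E'
def bar(save_=None):
    out=[]
    for n in('side','top'):
        s=snap(n);hsv=cv2.cvtColor(s['pixels'],cv2.COLOR_RGB2HSV).astype(int)
        P=cloud(s);d=P[...,:2]-C
        jz=P[...,2];rad=np.hypot(d[...,0],d[...,1])
        m=(hsv[...,1]>150)&(hsv[...,2]>70)&((hsv[...,0]<6)|(hsv[...,0]>172))&(rad<.05)&(jz>.085)&(jz<.11)
        if m.sum()>3:
            q=J.T@d[m].mean(0)*1e3;out.append((n,int(m.sum()),round(np.degrees(np.arctan2(q[1],q[0])),1),round(np.hypot(*q),1)))
    return out
def st():
    s=r.get_state();print(s['clock'],'jig',tojig(s['tool_pos']).round(1),s['tool_pos'][2].round(4),'F',(J.T@s['contact_force'][:2]).round(1),bar())
E
python3 -c "from h import *;st()"
python3 -m inch '[[0.15,0.08,0,0,0],[0.02,-0.28,0,0,0],[0.02,-0.28,0,0,0]]' >/dev/null
python3 -c "from h import *;st()"
python3 -m inch '[[0.12,-0.51,0,0,0],[0.27,-0.44,0,0,0],[0.39,-0.34,0,0,0],[0.48,-0.2,0,0,0],[0.52,-0.04,0,0,0]]'>/dev/null
python3 -c "from h import *;st()"
```

```text
5.2 jig [-62.8   3.3] 0.1051 F [-0.4 -1.8] [('side', 4, np.float64(73.9), np.float64(33.5)), ('top', 26, np.float64(73.3), np.float64(34.7))]
5.6 jig [-58.8  -3.3] 0.105 F [-4.6  1.6] [('side', 12, np.float64(88.2), np.float64(32.9)), ('top', 43, np.float64(90.0), np.float64(30.5))]
6.2 jig [-19.9 -53. ] 0.1048 F [ -5.9 -14. ] [('top', 42, np.float64(-176.0), np.float64(30.7))]
```

```bash
python3 -m inch '[[0.35,0.02,0,0,0],[0.35,0.02,0,0,0],[0.35,0.03,0,0,0],[0.35,0.03,0,0,0]]'>/dev/null
python3 -c "from h import *;st()"
python3 -m inch '[[0.51,0.12,0,0,0],[0.44,0.27,0,0,0],[0.34,0.39,0,0,0],[0.2,0.48,0,0,0],[0.04,0.52,0,0,0]]'>/dev/null
python3 -c "from h import *;st()"
```

```text
6.7 jig [ 19.3 -52.1] 0.1051 F [-0.2 -8.1] [('top', 43, np.float64(-127.6), np.float64(31.1))]
7.3 jig [61.6 -2.8] 0.1054 F [1.1 0.8] [('side', 14, np.float64(-80.9), np.float64(34.1)), ('top', 5, np.float64(-79.0), np.float64(39.3))]
```

```bash
python3 -m inch '[[-0.1,0,0,0,0],[-0.02,0.24,0,0,0],[-0.02,0.24,0,0,0]]'>/dev/null
python3 -c "from h import *;st()"
python3 -m inch '[[-0.12,0.51,0,0,0],[-0.27,0.44,0,0,0],[-0.39,0.34,0,0,0],[-0.48,0.2,0,0,0],[-0.52,0.04,0,0,0]]'>/dev/null
python3 -c "from h import *;st()"
```

```text
7.7 jig [59.   6.9] 0.1055 F [ 4.  -1.3] [('side', 11, np.float64(-69.2), np.float64(32.1)), ('top', 26, np.float64(-66.9), np.float64(34.5))]
8.3 jig [15.4 52.5] 0.1054 F [2.7 2.5] []
```

```bash
python3 -m inch '[[-0.33,-0.06,0,0,0],[-0.33,-0.05,0,0,0],[-0.33,-0.03,0,0,0],[-0.33,-0.03,0,0,0]]'>/dev/null
python3 -c "from h import *;st()"
python3 -m inch '[[-0.5,-0.16,0,0,0],[-0.43,-0.29,0,0,0],[-0.34,-0.4,0,0,0],[-0.19,-0.48,0,0,0],[-0.02,-0.52,0,0,0]]'>/dev/null
python3 -c "from h import *;st()"
```

```text
8.8 jig [-18.2  51.9] 0.1054 F [-0.1  4.2] [('side', 19, np.float64(62.5), np.float64(33.0))]
9.4 jig [-59.2   3.1] 0.1052 F [-1.   0.6] [('side', 17, np.float64(132.5), np.float64(32.1))]
```

```bash
python3 -m inch '[[0.03,-0.24,0,0,0],[0.02,-0.24,0,0,0]]'>/dev/null
python3 -c "from h import *;st()"
python3 -m inch '[[0.12,-0.51,0,0,0],[0.27,-0.44,0,0,0],[0.39,-0.34,0,0,0],[0.48,-0.2,0,0,0],[0.52,-0.04,0,0,0]]'>/dev/null
python3 -c "from h import *;st()"
```

```text
9.7 jig [-58.3  -8.1] 0.105 F [-3.6 -0.1] [('side', 9, np.float64(142.5), np.float64(30.6))]
10.3 jig [-16.  -52.8] 0.1051 F [-2.6 -4.9] [('top', 23, np.float64(-129.5), np.float64(26.9))]
```

```bash
python3 -m inch '[[0.35,0.02,0,0,0],[0.35,0.02,0,0,0],[0.35,0.03,0,0,0],[0.33,0.03,0,0,0]]'>/dev/null
python3 -c "from h import *;st()"
```

```text
10.8 jig [ 20.5 -52.4] 0.1053 F [-1.1 -3.8] [('top', 7, np.float64(-80.9), np.float64(22.7))]
```

```bash
python3 -m inch '[[0.49,0.2,0,0,0],[0.43,0.3,0,0,0],[0.31,0.42,0,0,0],[0.17,0.5,0,0,0],[0,0,0,0,0]]'>/dev/null
python3 -c "from h import *;st()"
```

```text
11.4 jig [ 58.2 -12.8] 0.1056 F [ 1.  -0.2] []
```

```bash
python3 -m inch '[[0.5,0.04,0,0,0],[0.9,0.07,0,0,0],[0.9,0.07,1,0,0],[0.9,0.07,1,0,0],[0.9,0.07,0.5,0,0]]'>/dev/null
python3 - <<'E'
from h import *
st();s=snap('top');save(s,'t2.png',(290,160,410,270),5)
E
```

```text
12.0 jig [160.6 -17.2] 0.1699 F [ 0.1 -0.4] [('top', 42, np.float64(-18.7), np.float64(31.9))]
```

View pics/t2.png

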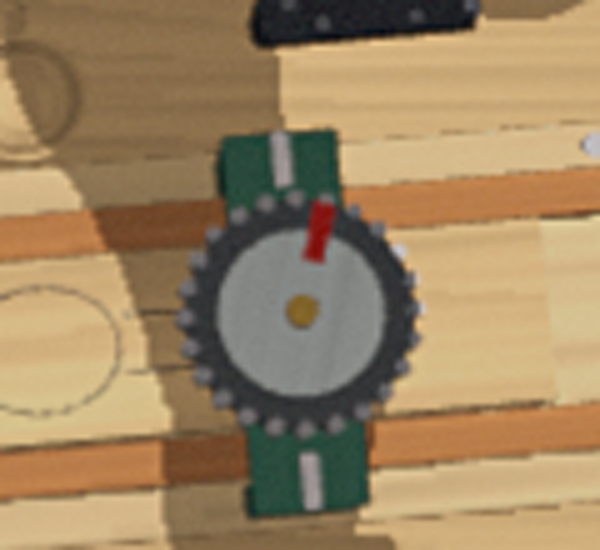

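The bar is now at crop pixel (318,232), about 18° short of two turns. I make one more short roll on the +x flat and check the turn count by the screw's height.

```bash
python3 -m inch '[[-0.92,0.01,0,0,0],[-0.9,0.01,-0.6,0,0],[-0.9,0.01,-1,0,0],[-0.9,0,-1,0,0],[0,0,0,0,0]]'>/dev/null
python3 - <<'E'
from h import *
st();s=snap('top');P=cloud(s);d=np.hypot(P[...,0]-C[0],P[...,1]-C[1])
# initial frame for comparison
s0=dict(np.load('/tmp/top.npz'));P0=cloud(s0)
for Q in(P0,P):
    d=np.hypot(Q[...,0]-C[0],Q[...,1]-C[1]);print('screw z',np.nanmax(Q[d<.005][:,2]),np.nanmedian(Q[d<.004][:,2]),'disc',np.nanmedian(Q[(d>.012)&(d<.03)][:,2]))
E
```

```text
12.65 jig [62.6 -9.6] 0.0996 F [ 0.3 -0.8] [('top', 20, np.float64(-20.4), np.float64(26.5))]
screw z 0.10713016771324813 0.10422125098726065 disc 0.09994204154378011
screw z 0.5141812760770316 0.45631560912936486 disc 0.49895771408312106
```

```bash
python3 -m inch '[[-0.12,0,0.16,0,0],[-0.02,0.22,0,0,0],[-0.02,0.22,0,0,0],[-0.01,0.16,0,0,0],[0,0,0,0,0]]'>/dev/null
python3 -c "from h import *;st()"
python3 -m inch '[[0.5,0.04,0,0,0],[0.9,0.07,0,0,0],[0.9,0.07,1,0,0],[0.9,0.07,1,0,0],[0.9,0.07,0.5,0,0]]'>/dev/null
python3 - <<'E'
from h import *
st();s=snap('top');P=cloud(s)
for Q in(P,):
    d=np.hypot(Q[...,0]-C[0],Q[...,1]-C[1]);print('screw z',np.nanmax(Q[d<.005][:,2]),np.nanmedian(Q[d<.004][:,2]),'disc',np.nanmedian(Q[(d>.012)&(d<.03)][:,2]))
E
```

```text
13.3 jig [66.5  7.7] 0.1069 F [0.1 0.8] [('side', 4, np.float64(-19.7), np.float64(32.4)), ('top', 19, np.float64(-19.8), np.float64(27.3))]
13.9 jig [170.8   6. ] 0.1715 F [1.  0.4] [('top', 43, np.float64(-19.4), np.float64(31.8))]
screw z 0.11520096535166235 0.1107428153175039 disc 0.6010010437871923
```

The screw has risen 8 mm, which confirms the turn count. That roll missed the rim because the tool had not settled. I retry with a settle.

```bash
python3 -m inch '[[-0.9,-0.2,0,0,0],[-0.9,-0.2,-0.66,0,0],[-0.9,-0.2,-1,0,0],[-0.9,-0.2,-1,0,0],[-0.53,-0.12,0,0,0]]'>/dev/null
python3 -m inch '[[0,0,0,0,0],[0,0,0,0,0],[0,0,0,0,0]]'>/dev/null
python3 -c "from h import *;st()"
```

```text
14.85 jig [63.7 -8.6] 0.1026 F [0.6 0.6] [('top', 16, np.float64(-20.6), np.float64(25.3))]
```

```bash
python3 -m inch '[[-0.2,-0.02,0.08,0,0],[0,0,0,0,0],[0,0,0,0,0]]'>/dev/null
python3 -c "from h import *;st()"
python3 -m inch '[[-0.02,0.2,0,0,0],[-0.02,0.2,0,0,0],[-0.01,0.2,0,0,0],[0,0,0,0,0]]'>/dev/null
python3 -c "from h import *;st()"
```

```text
15.25 jig [59.5 -8.6] 0.105 F [0.8 0.8] [('top', 7, np.float64(-21.2), np.float64(22.5))]
15.75 jig [59.4  7.9] 0.1049 F [1.4 0.5] [('top', 5, np.float64(-13.8), np.float64(21.8))]
```

```bash
python3 -m inch '[[-0.06,0.12,0,0,0],[-0.05,0.12,0,0,0],[-0.06,0.12,0,0,0],[0,0,0,0,0]]'>/dev/null
python3 -c "from h import *;st()"
python3 -m inch '[[0.5,0.04,0,0,0],[0.9,0.07,0,0,0],[0.9,0.07,1,0,0],[0.9,0.07,1,0,0],[0.9,0.07,0.5,0,0]]'>/dev/null
python3 - <<'E'
from h import *
st();st()
E
```

```text
16.25 jig [57.8 17.1] 0.1051 F [6.6 1. ] [('side', 4, np.float64(2.1), np.float64(35.1))]
16.85 jig [158.9  15.9] 0.169 F [ 0.8 -0.3] [('top', 41, np.float64(-2.6), np.float64(31.4))]
16.95 jig [161.1  16.1] 0.169 F [ 1.1 -0.3] [('top', 41, np.float64(-2.5), np.float64(31.4))]
```

```bash
python3 -m inch '[[-0.86,0.65,0,0,0],[-0.86,0.65,0,0,0],[-0.86,0.65,0,0,0],[-0.86,0.65,0,0,0]]'>/dev/null
python3 -m inch '[[-0.86,0.66,0,0,0],[-0.86,0.66,0,0,0],[-0.86,0.66,0,0,0],[-0.86,0.66,0,0,0],[0,0,0,0,0]]'>/dev/null
python3 - <<'E'
from h import *
st()
import h
o=h.snap;h.snap=lambda n:dict(np.load('/tmp/'+n+'.npz'));print('start',h.bar())
E
```

```text
17.95 jig [ -8.4 161.9] 0.1665 F [0.1 0.6] [('top', 37, np.float64(-3.0), np.float64(31.5))]
start [('side', 8, np.float64(-0.7), np.float64(35.0)), ('top', 49, np.float64(-1.5), np.float64(31.8))]
```

```bash
python3 -m inch '[[0.2,0.02,-1,0,0],[0,0,-1,0,0],[0,0,-1,0,0],[0,0,-0.9,0,0],[0,0,0,0,0]]'>/dev/null
python3 -m inch '[[0,0,-0.5,0,0],[0,0,-0.4,0,0],[0,0,0,0,0],[0,0,0,0,0]]'>/dev/null
python3 - <<'E'
from h import *
st();s=snap('side');save(s,'s2.png',(220,170,400,330),4.4)
E
```

```text
18.95 jig [  2.4 159.7] 0.0474 F [0.1 0.2] []
```

View pics/s2.png

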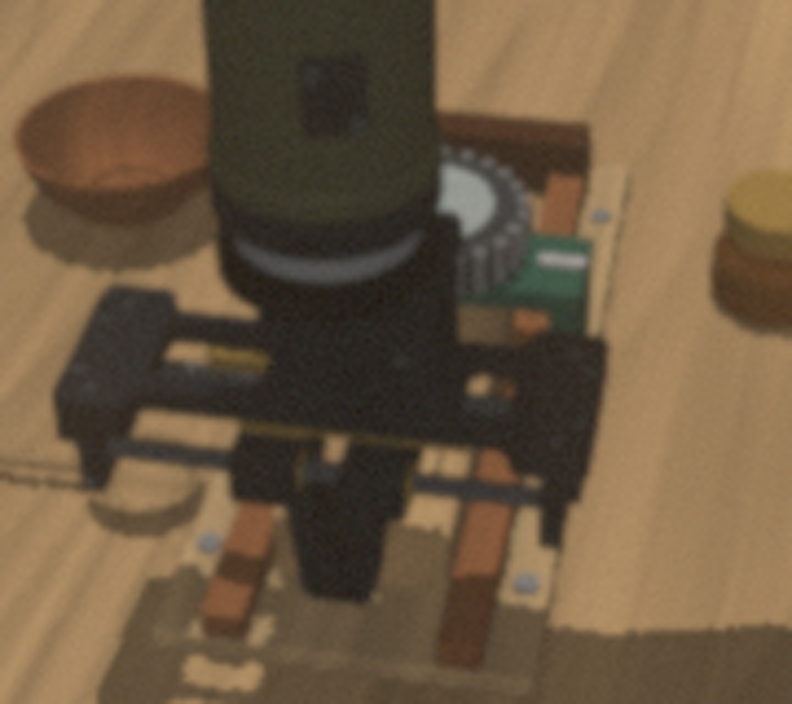

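The shut fingertips (crop pixel 340,590) stand in the channel behind the blank's end, clear of both rails. Now I push.

```bash
python3 -m inch '[[0.03,-0.3,0,0,0],[0.02,-0.3,0,0,0],[0.03,-0.3,0,0,0],[0.02,-0.3,0,0,0],[0.02,-0.3,0,0,0]]'
python3 -m inch '[[0.02,-0.25,0,0,0],[0.01,-0.15,0,0,0],[0.01,-0.1,0,0,0],[0,0,0,0,0]]'
python3 -c "from h import *;st()"
```

```text
clock: 19.6
tool_pos: [0.5163, 0.1309, 0.0474]
eef_rot: [0.678, 0.735, 0.0, -0.0]
contact_force: [0.1, 2.3, 1.0]
opening: 0.009
clock: 20.0
tool_pos: [0.5169, 0.118, 0.0471]
eef_rot: [0.679, 0.735, -0.0, 0.0]
contact_force: [-0.4, 0.8, -0.4]
opening: 0.004
20.0 jig [  2.2 108.8] 0.0471 F [-0.3  0.8] []
```

Contact is light and the blank is sliding. I go on gently to the stop.

```bash
python3 -m inch '[[0.01,-0.1,0,0,0],[0,-0.06,0,0,0],[0,0,0,0,0]]'|grep -E 'pos|force'
python3 -m inch '[[0,-0.06,0,0,0],[0,-0.04,0,0,0],[0,0,0,0,0]]'|grep -E 'pos|force'
python3 -m inch '[[0,-0.06,0,0,0],[0,-0.04,0,0,0],[0,0,0,0,0]]'|grep -E 'pos|force'
python3 -c "from h import *;st()"
```

```text
tool_pos: [0.5172, 0.1146, 0.0471]
contact_force: [-0.3, 1.0, -0.5]
tool_pos: [0.5177, 0.1144, 0.0474]
contact_force: [0.7, 4.7, -2.0]
tool_pos: [0.5178, 0.1143, 0.0476]
contact_force: [-0.6, 8.6, -1.5]
21.0 jig [  2.8 105. ] 0.0476 F [0.1 8.6] []
```

The force rises with no further motion at y=105, where 104 was expected, so the blank is at the stop. I back off straight, lift and look.

```bash
python3 -m inch '[[0,0.2,0,0,0],[-0.02,0.4,0,0,0],[-0.04,0.6,0,0,0],[-0.06,0.8,0,0,0],[0,0,1,0,0]]'|grep -E 'pos|force'
python3 -m inch '[[0,0.9,1,0,0],[0,1,1,0,0],[0,1,1,0,0],[0,1,1,0,0],[0,1,0,0,0]]'|grep -E 'pos|force'
python3 - <<'E'
from h import *
st();s=snap('top');save(s,'t3.png',(240,100,450,330),3)
P=cloud(s);d=(P[...,:2]-C)@J*1e3
m=(abs(d[...,0])<25)&(P[...,2]>.034)&(P[...,2]<.0405);y=d[...,1][m]
y1=y[y>50];print('blank +y end',np.percentile(y1,99.5))
m=(abs(d[...,0])<25)&(P[...,2]>.008)&(P[...,2]<.02);y=d[...,1][m];y=y[(y<-60)&(y>-150)];print('base pixels between blank and stop',len(y))
s0=dict(np.load('/tmp/top.npz'));P0=cloud(s0)
for n,(u,v,w) in dict(bowl=(398,131,30),wax=(403,300,18),spoon=(292,150,20)).items():
    A=s0['pixels'][v-w:v+w,u-w:u+w].astype(int);B=s['pixels'][v-w:v+w,u-w:u+w].astype(int);print(n,np.abs(A-B).mean().round(1))
E
```

```text
tool_pos: [0.5122, 0.164, 0.0707]
contact_force: [0.3, 0.1, 0.2]
tool_pos: [0.5152, 0.2853, 0.1757]
contact_force: [-0.5, 0.4, -0.5]
22.1 jig [ 13.5 275.7] 0.1757 F [-0.5  0.4] [('top', 38, np.float64(-2.9), np.float64(31.4))]
blank +y end 693.8210853296993
base pixels between blank and stop 0
bowl 19.2
wax 22.4
spoon 24.5
```

View pics/t3.png

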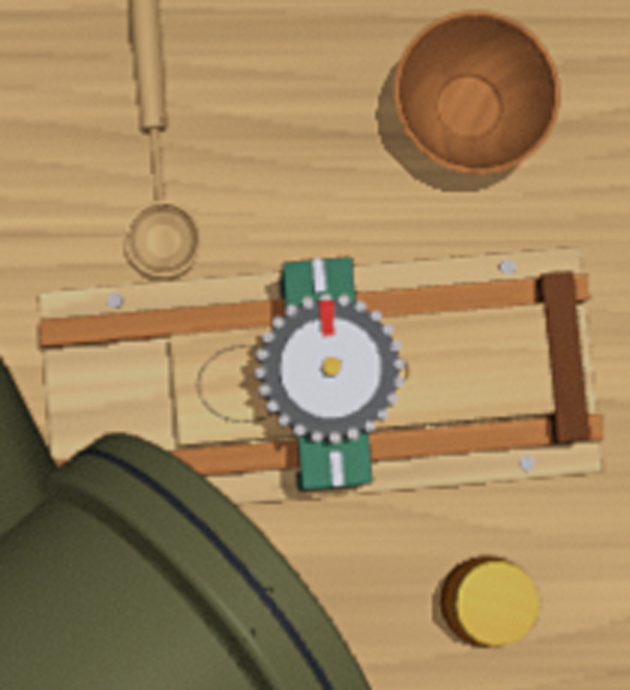

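The picture shows the blank reaching the dark stop at crop pixel (553,360) with no gap. The red bar at (327,318) is back at the +x mark. The bowl, spoon and wax jar are where they were, and the robot is clear of everything. I hand in.

```bash
python3 -c "
from h import *
print(r.finish_job())"
```

```text
the job is handed in; nothing more can be done
None
```

I rolled the wheel two turns anticlockwise by its rim with the shut fingertips, then pushed the pine blank under the bridge to the end stop. I handed the job in at about 22 s.

**Last checks**
- **Wheel:** the red bar is about 1° short of two full turns compared with its starting reading. The screw stands 8 mm higher, which confirms two turns. Early on the wheel slipped on two of the arcs, and one correction roll missed the rim. I made these up with further rolls.
- **Blank:** the push force rose to 8.6 N with no further motion. The fingertips were at y = 105 mm, within 1 mm of where they should be with the blank at the stop. The last picture shows no gap.
- **Bystanders:** the bowl, spoon and wax jar look unmoved in the last picture, and the robot touches nothing.
- **Failed checks:** the numeric reading of the blank's free end picked up the arm, so I ignored it. The pixel comparison of the bystanders gave differences of about 20 grey levels (I put this down to lighting, but did not check), so I relied on the picture for both.

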